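# Select the green test port and start the test

## Robot

A 6-joint arm with a two-finger parallel gripper is mounted at the origin on the work surface. World frame = base frame: x ahead of the robot, y to its left, z up, the work surface at z = 0. Lengths are in m, angles in rad, forces in N, time in s.
With the tool pointing down it reaches from about 0.325 to 0.85 m from the base axis. Payload 4.4 kg.
Tool frame: the origin (TCP) lies at the very end of the fingers, on their centre line; the grasp point (between the pads) lies bot.grip_depth behind it (bot.grip_depth is the distance from the TCP to the grasp point, in m); z points along the fingers, y is the line along which they close (so a half turn about z gives the same grasp; the last joint's range is limited). The gripper opens to 94 mm and grips with 3 to 60 N. Pads are 16 mm wide; open, the fingers measure 119 mm over their backs; the gripper's body (75 mm by 177 mm) begins 78 mm behind the grasp point.
Start: joints at [1.113, 0.207, 1.542, -0, 1.393, -0.15], TCP at [0.174, 0.548, 0.205] pointing down, gripper open.
Joint ranges: [-2.73, 2.73], [-0.86, 2.22], [0.23, 2.46], [-1.11, 4.25], [0.08, 2.63], [-2.82, 2.82]. Speed limits (rad/s): [2.79, 2.79, 3.14, 3.14, 3.14, 3.14].

## Interface

Orientations are given as a 3x3 rotation matrix whose columns are the frame's x, y, z axes.
In Python, from cell import sensors, eyes, job, finder, bot gives the robot as it stands.
- The arm moves only by the shell command python3 -m handwheel 'ROWS' [OPENING] [FORCE]. ROWS is JSON, a list of rows, each a list of 2 entries, a list of its own where there are three numbers: the shift along the tool's x, y, z in mm, then the turn, a rotation vector about the tool's x, y, z in rad. A call has 1 to 12 rows; each row is the pose to reach, as a shift and turn from the pose commanded when the call began, along the tool's axes at that moment; what a row does not reach only later rows make up. A row lasts 1/10 s, in which the tool goes at most 50 mm and 8.59 degrees, less where a joint would pass 70% of its speed; a pose out of reach is approached as far as the arm can. A call with a gripper value outside its range is refused whole. OPENING is the finger opening in mm, from 0 to 94, set as the call begins (- or left out, the last holds). The fingers move at their own pace and stop on an object; FORCE is the grip in N (left out, the last holds). Time passes only in rows, so rows that repeat a pose let the fingers close. It gives the time, the measured TCP pose, the force, the opening and the grip force at its end, in the units of the state.
- sensors.read_state(): the state, without advancing time (a new reading comes with each control period).
- eyes.camera(name): name is "scene" or "top" or "wrist"; returns a dict with "color" (480x640x3 uint8, red, green, blue), "z_map" (480x640 float32, m along the optical axis (not along the pixel's ray), 0 where there is no reading), "fx", "fy", "cx", "cy" (pixels), "R" (3x3) and "t" (3): a world point X has camera coordinates R X + t. Camera axes: x right, y down, z forward; pixel columns grow to the right and rows downward; lengths in m; the calibration is good to about 2 mm. The wrist camera is an equidistant fisheye: a pixel r from the principal point sees the ray r / f radians off the axis. A picture is of the moment at which its call begins.
- job.sign_off(): hands the job in; it is judged then, once.
Trained networks look in a picture, given as the dict that the camera call returned (one of the last four; its "shot" number tells which), for a name from the list of things; names that differ only in an ending like _2 or _b are one class to them, and where a whole thing is asked for, a point or a joint stands for the part that bears it (a point fixed in the world has none). Each returns a list of dicts, best first, with "confidence" (0 to 1); they miss things now and then, are a little off and sometimes report something else, mostly with a low value. They report only what shows in the picture. A call takes as long as a camera call.
- finder.search_frame(label, picture): "rect" ([left, top, right, bottom] in pixels, round what is visible of it).
- finder.masks_of(label, picture): "mask" (480x640 bool, what is visible of it) and "rect" ([left, top, right, bottom] in pixels, round what is visible of it).
- finder.mark_of(label, picture): "centre" ([column, row] in pixels: a listed point, or the origin of a listed thing).
The state is a dict: "clock": time; "joint_positions": joint angles; "joint_velocities": joint speeds; "effort": joint torques, N m; "tool_pos": TCP position; "tcp_rot": TCP orientation; "force": force on the tool from outside, world axes, zero at the start; "wrist_torque": the same for the moment, N m; "width": finger opening in m; "finger_force": force on a finger pad.
Only numpy, scipy, OpenCV 4.12 (cv2) and the standard library are available. Lean on these libraries where they do the work, as an engineer would, in place of code of your own. Each camera call takes 0.05 s, during which the arm holds its last target. There are 200 camera calls.

## Task

With a fingertip, gently push the orange pointer of the port selector round until it points at the green port, and only then press the red button fully down with a fingertip and let it go. Push only, do not pinch the pointer, and leave the pointer on the green port and the loose things where they are.

Things in the scene. Friction and masses are not known exactly. Their poses are not given: they have to be found in the camera images.
- selector: grey square bench instrument with black corners and a black round dial with white ticks, 360 x 360 x 50 mm, fixed to the bench; origin at the centre of its underside, flat top at 50 mm. The pointer turns about the vertical line through this origin; four ports stand in an arc round its far side (its +x), the red button on its right side (its -y)
- pointer: the selector's pointer: one orange arm with a white end on a black hub. Origin on its vertical turning axis at the level of the selector's top; x runs along the arm to the white end, z up. Arm 14 mm wide, its sides 9 to 33 mm above the selector's top; hub 48 mm diameter, 40 mm tall. Turns either way all round; steady friction (1.2 N at 85 mm out), no catches; stays where left
- pointer_tip (a point): the white pointed end of the pointer, 118 mm from its turning axis, 71 mm above the bench; axes as pointer
- start_button (a joint): travel of the red button: 0 up, 0.006 m fully down; sprung, 5 N holds it fully down
- start_button_top (a point): centre of the top of the red round button (30 mm diameter, presses straight down 6 mm) on the selector's right side, about 155 mm from the pointer's axis
- green_port: the green port: a green round connector stub, 32 mm diameter, 22 mm tall with a black hole in its top, fixed on the selector about 155 mm from the pointer's axis, beyond the pointer's reach; origin at the centre of its underside. Which colour stands at which of the four places changes.
- blue_port: the blue port: a blue round connector stub, 32 mm diameter, 22 mm tall with a black hole in its top, fixed on the selector about 155 mm from the pointer's axis, beyond the pointer's reach; origin at the centre of its underside. Which colour stands at which of the four places changes.
- yellow_port: the yellow port: a yellow round connector stub, 32 mm diameter, 22 mm tall with a black hole in its top, fixed on the selector about 155 mm from the pointer's axis, beyond the pointer's reach; origin at the centre of its underside. Which colour stands at which of the four places changes.
- white_port: the white port: a white round connector stub, 32 mm diameter, 22 mm tall with a black hole in its top, fixed on the selector about 155 mm from the pointer's axis, beyond the pointer's reach; origin at the centre of its underside. Which colour stands at which of the four places changes.
- cap_jar: small white jar with blue lid, 34 mm diameter, 36 mm tall, standing loose on the selector's top near a corner; a bystander; origin at the centre of its underside
- cleaver: small dark metal hand tool block, 40 x 34 x 30 mm, standing loose on the selector's top near a corner; a bystander; origin at the centre of its underside
- alcohol_bottle: translucent whitish bottle with red cap, 52 mm diameter, 125 mm tall, loose on the bench; a bystander; origin at the centre of its underside
- fibre_spool: yellow spool, 100 mm diameter, 45 mm tall, loose on the bench; a bystander; origin at the centre of its underside
- screwdriver: screwdriver 160 mm long, lying loose on the bench; a bystander; origin at the middle of its length
- splice_tray: shallow white divided tray, 130 x 90 x 16 mm, loose on the bench; a bystander; origin at the centre of its underside
- power_meter: yellow hand-held meter, 150 x 75 x 30 mm, lying loose on the bench; a bystander; origin at the centre of its underside

How it is judged:
On the way, in this order (a step that is already met when the one before it is completed fails the run):
1. the pointer points at the green port, at rest (y of green_port in the frame of pointer between -0.014 and 0.014 m and x of green_port in the frame of pointer above 0.1 m and angular speed of pointer below 0.1 rad/s and contact force between the fingers and pointer below 0.2 N), for 0.2 s.
2. the red button is pressed down while the pointer points at the green port (y of green_port in the frame of pointer between -0.014 and 0.014 m and x of green_port in the frame of pointer above 0.1 m and value of joint start_button above 0.0045 m), for 0.05 s.
At the end, for the whole second after the job is handed in: The pointer is at rest and its centre line passes within 14 mm of the centre of the green port (so over the 32 mm wide port), the button having been pressed at least 4.5 mm after that and come up again (under 1.5 mm) (y of green_port in the frame of pointer between -0.014 and 0.014 m and x of green_port in the frame of pointer above 0.1 m and angular speed of pointer below 0.05 rad/s and value of joint start_button below 0.0015 m); the robot touches nothing.
It fails at once if the button is pressed while the pointer does not point at the green port (value of joint start_button above 0.003 m and not (y of green_port in the frame of pointer between -0.014 and 0.014 m and x of green_port in the frame of pointer above 0.1 m)).
It fails at once if the pointer is pinched or pushed hard (over 20 N) (contact force between the fingers and pointer above 20 N).
It fails at once if the arm's other parts push the pointer (contact force between the arm and pointer above 1 N and contact force between the fingers and pointer below 0.1 N).
It fails at once if a loose thing is shifted by more than 20 mm or lifted (distance of any of cap_jar, cleaver, alcohol_bottle, fibre_spool, screwdriver, splice_tray, power_meter from where it was at the start of the episode above 0.02 m).
It also fails if it takes over 51 s, if anything falls off the work surface, if the arm or the gripper's body presses on something with over 40 N, if the wrist force passes 120 N, or if a joint passes its speed limit or range.

## Working session

There is one attempt and no reset: what is moved stays moved. The work goes in short steps, Python scripts to look and compute and a shell command to move; the robot and the scene stay as the last step left them, time stands still between calls to the robot, and variables do not carry over. Pictures are saved under pics/ and viewed, at most 10 in all, crops included, and the job is handed in when it is done.

```bash
mkdir -p pics; cat > h.py <<'E'
import numpy as np, cv2
from cell import sensors, eyes, job, finder, bot
def world(p,u,v,z=None):
    r=np.array([(u-p["cx"])/p["fx"],(v-p["cy"])/p["fy"],1.0])
    R=np.array(p["R"]);t=np.array(p["t"]);c=-R.T@t;d=R.T@r
    if z is None: return c+d*p["z_map"][int(round(v)),int(round(u))]
    return c+d*(z-c[2])/d[2]
def save(p,n): cv2.imwrite("pics/"+n,cv2.cvtColor(p["color"],cv2.COLOR_RGB2BGR))
E
python3 - <<'E'
from h import *
p=eyes.camera("top"); save(p,"top.png")
hs=dict(selector=.05,pointer=.05,pointer_tip=.071,start_button_top=None,green_port=.05,blue_port=.05,yellow_port=.05,white_port=.05,cap_jar=.05,cleaver=.05,alcohol_bottle=0)
for n,z in hs.items():
    m=finder.mark_of(n,p)
    for q in m[:2]:
        u,v=q["centre"]; print(n,round(q["confidence"],2),np.round(q["centre"]),np.round(world(p,u,v,z),3),np.round(world(p,u,v),3))
s=sensors.read_state();print(s["tcp_rot"],s["tool_pos"],s["clock"],s["force"],bot.grip_depth)
E
```

```text
selector 0.83 [321. 244.] [0.523 0.009 0.05 ] [0.515 0.008 0.094]
selector 0.57 [173. 295.] [0.396 0.403 0.05 ] [0.396 0.404 0.047]
pointer 0.6 [320. 241.] [0.53  0.012 0.05 ] [0.523 0.011 0.094]
pointer_tip 0.65 [292. 276.] [0.437 0.084 0.071] [0.439 0.086 0.053]
pointer_tip 0.51 [504. 208.] [ 0.602 -0.477  0.071] [ 0.615 -0.494  0.017]
start_button_top 0.49 [381. 243.] [ 0.517 -0.149  0.071] [ 0.517 -0.149  0.071]
green_port 0.46 [330. 181.] [ 0.696 -0.019  0.05 ] [ 0.691 -0.019  0.068]
blue_port 0.55 [291. 191.] [0.67  0.086 0.05 ] [0.663 0.084 0.077]
yellow_port 0.67 [158. 213.] [0.619 0.45  0.05 ] [0.631 0.466 0.001]
yellow_port 0.55 [264. 219.] [0.594 0.162 0.05 ] [0.588 0.159 0.08 ]
white_port 0.7 [361. 201.] [ 0.638 -0.103  0.05 ] [ 0.631 -0.101  0.079]
white_port 0.49 [294. 275.] [0.442 0.082 0.05 ] [0.441 0.082 0.056]
cap_jar 0.64 [480. 300.] [ 0.363 -0.403  0.05 ] [ 0.361 -0.395  0.081]
cap_jar 0.46 [287. 300.] [0.376 0.101 0.05 ] [0.374 0.098 0.085]
cleaver 0.56 [381. 277.] [ 0.431 -0.148  0.05 ] [ 0.428 -0.146  0.073]
alcohol_bottle 0.95 [482. 302.] [ 0.362 -0.421  0.   ] [ 0.357 -0.398  0.088]
[[-9.53303682e-01  3.02013388e-01  6.34178277e-05]
 [ 3.02013390e-01  9.53303683e-01  2.09802599e-05]
 [-5.41201293e-05  3.91535922e-05 -9.99999998e-01]] [0.17370196 0.54814358 0.20547554] 0.6 [0.91880579 0.25235716 0.67395966] 0.0188
```

View pics/top.png

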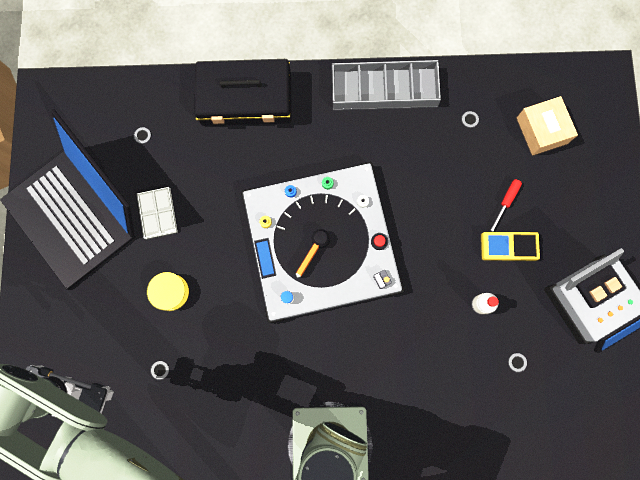

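The top view shows the pointer from the hub at (320,239) to its tip at (298,276). The green port is at (328,183), the button at (379,241), the jar at (287,297) and the cleaver at (382,280). Next I refine these by colour.

```bash
python3 - <<'E'
from h import *
def blob(p,lo,hi,box):
    hsv=cv2.cvtColor(p["color"],cv2.COLOR_RGB2HSV); m=cv2.inRange(hsv,lo,hi); k=np.zeros_like(m); a,b,c,d=box; k[b:d,a:c]=255
    ys,xs=np.nonzero(m&k); return xs,ys
p=eyes.camera("top")
for n,lo,hi,box,z in [("green",(45,100,60),(85,255,255),(310,165,345,200),.072),("button",(0,150,80),(8,255,255),(365,225,395,255),None)]:
    xs,ys=blob(p,lo,hi,box); print(n,len(xs),xs.mean(),ys.mean(),world(p,xs.mean(),ys.mean(),z),world(p,xs.mean(),ys.mean()))
xs,ys=blob(p,(8,120,120),(25,255,255),(285,225,330,285))
w=np.array([world(p,x,y,.083) for x,y in zip(xs,ys)])
l=cv2.fitLine(w[:,:2].astype(np.float32),cv2.DIST_L2,0,.01,.01).ravel();print("arm",len(xs),l,np.degrees(np.arctan2(l[1],l[0])),w.min(0),w.max(0))
# dial (black disc) via white top ring: ellipse of dark region
g=cv2.cvtColor(p["color"],cv2.COLOR_RGB2GRAY)
m=((g<70)*255).astype(np.uint8); m[:170]=0;m[310:]=0;m[:,:272]=0;m[:,372:]=0
n,lab,st,ce=cv2.connectedComponentsWithStats(m); i=1+np.argmax(st[1:,4]); print(st[i],ce[i])
c=max(cv2.findContours((lab==i).astype(np.uint8),cv2.RETR_EXTERNAL,cv2.CHAIN_APPROX_NONE)[0],key=len)
e=cv2.fitEllipse(cv2.convexHull(c));print(e,world(p,*e[0],.05))
E
```

```text
green 104 327.16346153846155 182.69230769230768 [ 0.68521619 -0.01191044  0.072     ] [ 0.68346523 -0.01198665  0.07822702]
button 112 379.2857142857143 240.34821428571428 [ 0.52496512 -0.14549032  0.07080596] [ 0.52496512 -0.14549032  0.07080596]
arm 201 [ 0.84639615 -0.5325538   0.47883666  0.04320041] -32.17816 [0.43708361 0.01565891 0.083     ] [0.52021727 0.07407543 0.083     ]
[ 274  194   95   93 6482] [321.31363777 240.10737427]
((320.6495361328125, 240.16781616210938), (92.8210678100586, 94.29949188232422), 83.4322280883789) [0.53305253 0.00934628 0.05      ]
```

```bash
python3 -m handwheel '[[[0,0,0],[0,0,-0.1]],[[0,0,0],[0,0,-0.2]],[[0,0,0],[0,0,-0.307]],[[0,0,0],[0,0,-0.307]]]' 0 5
```

```text
clock: 1.05
tool_pos: [0.1737, 0.5482, 0.2055]
tcp_rot: [[-1.0, -0.0, 0.0], [-0.0, 1.0, 0.0], [-0.0, 0.0, -1.0]]
force: [-0.4, 0.5, 0.3]
width: 0.0655
finger_force: 0.0
```

```bash
python3 -m handwheel '[[[-20,-40,0],[0,0,0]],[[-40,-80,0],[0,0,0]],[[-60,-120,0],[0,0,0]],[[-80,-160,0],[0,0,0]],[[-105,-200,0],[0,0,0]],[[-125,-240,0],[0,0,0]],[[-145,-280,0],[0,0,0]],[[-170,-320,0],[0,0,0]],[[-190,-360,0],[0,0,0]],[[-210,-400,0],[0,0,0]],[[-230,-440,0],[0,0,0]],[[-240,-460,0],[0,0,0]]]' 0 5; python3 -m handwheel '[[[-20,-40,0],[0,0,0]],[[-35,-68,0],[0,0,0]],[[-35,-68,0],[0,0,0]],[[-35,-68,0],[0,0,0]]]'
```

```text
clock: 2.25
tool_pos: [0.4151, 0.0853, 0.2059]
tcp_rot: [[-1.0, 0.006, 0.002], [0.006, 1.0, -0.001], [-0.002, -0.001, -1.0]]
force: [-1.2, 0.5, -0.2]
width: 0.0006
finger_force: 0.0
clock: 2.65
tool_pos: [0.4487, 0.0199, 0.2054]
tcp_rot: [[-1.0, 0.003, -0.001], [0.003, 1.0, 0.001], [0.001, 0.001, -1.0]]
force: [-0.4, 0.0, -0.8]
width: 0.0004
finger_force: 0.0
```

```bash
python3 -m handwheel '[[[0,0,40],[0,0,0]],[[0,0,80],[0,0,0]],[[0,0,115],[0,0,0]],[[0,0,139],[0,0,0]],[[0,0,139],[0,0,0]],[[0,0,139],[0,0,0]]]'; python3 -m handwheel '[[[-1,6,0],[0,0,0]],[[-2,12,0],[0,0,0]],[[-4,17,0],[0,0,0]],[[-6,23,0],[0,0,0]],[[-8,27,0],[0,0,0]],[[-11,32,0],[0,0,0]],[[-14,37,0],[0,0,0]],[[-17,42,0],[0,0,0]],[[-20,46,0],[0,0,0]],[[-24,50,0],[0,0,0]],[[-28,54,0],[0,0,0]],[[-28,54,0],[0,0,0]]]'; python3 - <<'E'
from h import *
p=eyes.camera("top"); cv2.imwrite("pics/t2.png",cv2.resize(cv2.cvtColor(p["color"][150:330,220:430],cv2.COLOR_RGB2BGR),None,fx=3,fy=3))
E
```

```text
clock: 3.25
tool_pos: [0.4485, 0.0211, 0.0668]
tcp_rot: [[-1.0, -0.001, -0.0], [-0.001, 1.0, 0.0], [0.0, 0.0, -1.0]]
force: [-0.3, 0.0, -0.2]
width: 0.0004
finger_force: 0.0
clock: 4.45
tool_pos: [0.4772, 0.0749, 0.0664]
tcp_rot: [[-1.0, -0.0, 0.0], [-0.0, 1.0, 0.001], [-0.0, 0.001, -1.0]]
force: [-0.2, -0.2, -0.1]
width: 0.0004
finger_force: 0.0
```

View pics/t2.png

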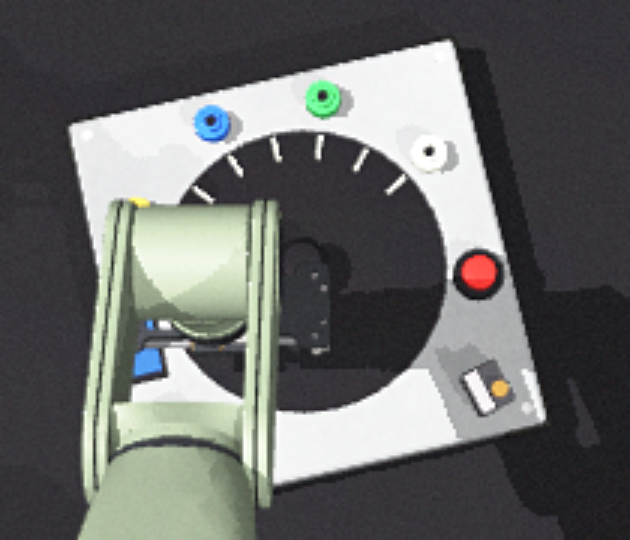

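The arm hides the pointer from above; the ports show clearly, with green at about crop (322,98). I'll continue the sweep and check with the wrist camera.

```bash
python3 -m handwheel '[[[-7,4,0],[0,0,0]],[[-16,9,0],[0,0,0]],[[-25,14,0],[0,0,0]],[[-35,17,0],[0,0,0]],[[-45,19,0],[0,0,0]],[[-56,19,0],[0,0,0]],[[-66,19,0],[0,0,0]],[[-76,17,0],[0,0,0]],[[-86,14,0],[0,0,0]],[[-96,9,0],[0,0,0]],[[-103,5,0],[0,0,0]],[[-105,4,0],[0,0,0]]]'; python3 - <<'E'
from h import *
p=eyes.camera("wrist"); q=eyes.camera("scene")
cv2.imwrite("pics/w3.png",cv2.cvtColor(np.hstack([cv2.resize(p["color"],(400,300)),cv2.resize(q["color"],(400,300))]),cv2.COLOR_RGB2BGR))
E
```

```text
clock: 5.7
tool_pos: [0.583, 0.0776, 0.0666]
tcp_rot: [[-1.0, 0.001, 0.001], [0.001, 1.0, 0.0], [-0.001, 0.0, -1.0]]
force: [-1.2, 0.3, 1.0]
width: 0.0005
finger_force: 0.6
```

View pics/w3.png

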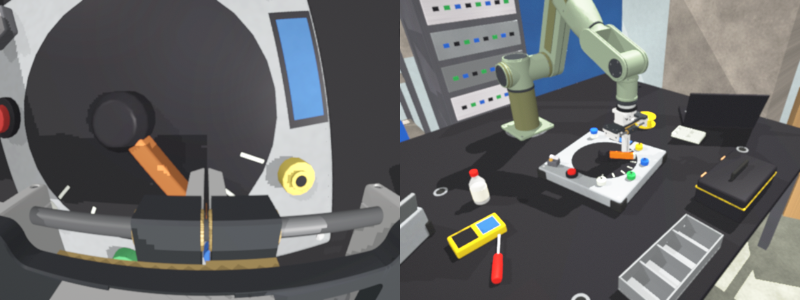

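Wrist view: the finger is pushing the orange arm at (165,165), the green port is at the lower left (125,255), and the scene view agrees. Pushing on, slowing toward the end.

```bash
python3 -m handwheel '[[[-6,-4,0],[0,0,0]],[[-11,-9,0],[0,0,0]],[[-16,-15,0],[0,0,0]],[[-20,-21,0],[0,0,0]],[[-24,-27,0],[0,0,0]],[[-27,-32,0],[0,0,0]],[[-29,-38,0],[0,0,0]],[[-31,-43,0],[0,0,0]],[[-32,-47,0],[0,0,0]],[[-33,-50,0],[0,0,0]],[[-33,-52,0],[0,0,0]],[[-34,-53,0],[0,0,0]]]'; python3 - <<'E'
from h import *
p=eyes.camera("scene"); hsv=cv2.cvtColor(p["color"],cv2.COLOR_RGB2HSV)
for n in ("pointer_tip","pointer","green_port"):
    for q in finder.mark_of(n,p)[:1]: print(n,q["confidence"],q["centre"],world(p,*q["centre"],{"pointer_tip":.071}.get(n,.05)))
cv2.imwrite("pics/s4.png",cv2.resize(cv2.cvtColor(p["color"][190:340,210:430],cv2.COLOR_RGB2BGR),None,fx=3,fy=3))
E
```

```text
clock: 7.0
tool_pos: [0.6157, 0.0252, 0.0665]
tcp_rot: [[-1.0, -0.0, -0.0], [-0.0, 1.0, 0.0], [0.0, 0.0, -1.0]]
force: [-0.4, 0.3, -0.3]
width: 0.0007
finger_force: 0.7
pointer_tip 0.73 [359.4, 262.9] [0.63842213 0.0126409  0.071     ]
pointer 0.69 [328.2, 252.7] [0.53553084 0.01583904 0.05      ]
green_port 0.7 [368.7, 284.0] [ 0.68716883 -0.01102379  0.05      ]
```

View pics/s4.png

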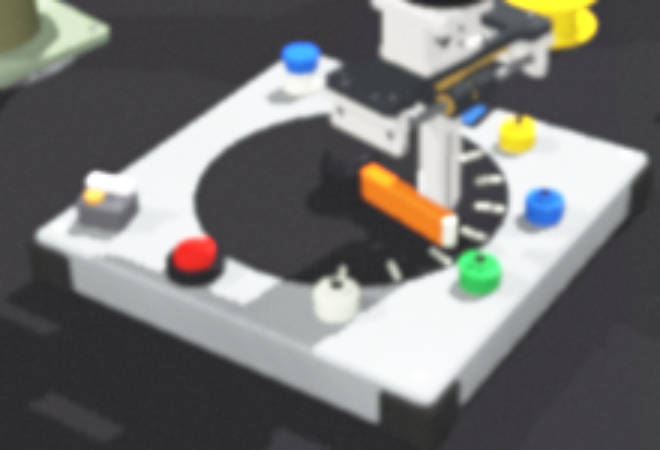

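The pointer is still short of green: in the crop its tip is at (450,225) and the green port at (478,272). Next: a small push, back off, lift, and measure from above.

```bash
python3 -m handwheel '[[[0,-2,0],[0,0,0]],[[0,-4,0],[0,0,0]],[[0,-6,0],[0,0,0]],[[0,-6,0],[0,0,0]],[[0,0,0],[0,0,0]],[[0,10,0],[0,0,0]],[[0,20,0],[0,0,0]],[[0,20,0],[0,0,0]]]'; cat > m.py <<'E'
from h import *
for c in ("scene","top"):
    p=eyes.camera(c); hsv=cv2.cvtColor(p["color"],cv2.COLOR_RGB2HSV)
    m=cv2.inRange(hsv,(8,120,60),(20,255,255)); 
    H=np.array([[[u,v] for u in range(640)] for v in range(480)],float)
    ys,xs=np.nonzero(m); P=np.array([world(p,x,y) for x,y in zip(xs,ys)])
    ok=(np.hypot(P[:,0]-.533,P[:,1]-.009)<.125)&(P[:,2]>.055)&(P[:,2]<.095); P=P[ok]; xs=xs[ok];ys=ys[ok]
    if len(P)<15: print(c,"few",len(P)); continue
    T=P[P[:,2]>.079]
    for nm,Q in(("all",P),("top",T)):
        if len(Q)<10: continue
        a=np.degrees(np.arctan2(Q[:,1]-.0093,Q[:,0]-.533)); l=cv2.fitLine(Q[:,:2].astype(np.float32),cv2.DIST_HUBER,0,.01,.01).ravel()
        print(c,nm,len(Q),"median ang",np.median(a),"line",np.degrees(np.arctan(l[1]/l[0])),"at",l[2:],"z",Q[:,2].mean())
    for q in finder.mark_of("pointer_tip",p)[:1]: w=world(p,*q["centre"],.071); print(q["confidence"],w,np.degrees(np.arctan2(w[1]-.0093,w[0]-.533)))
E
python3 m.py
```

```text
clock: 8.0
tool_pos: [0.6156, 0.047, 0.0665]
tcp_rot: [[-1.0, -0.002, -0.0], [-0.002, 1.0, 0.0], [0.0, 0.0, -1.0]]
force: [-0.1, -0.7, -0.4]
width: 0.0004
finger_force: 0.0
scene all 319 median ang -11.468053308759618 line -8.311148 at [ 0.60362434 -0.00512585] z 0.07488785607937738
scene top 137 median ang -7.474147953876206 line -10.016359 at [ 0.60581064 -0.00088304] z 0.081879320523027
0.69 [ 0.65231595 -0.01199981  0.071     ] -10.121594172569624
top all 56 median ang -12.790529347663494 line -5.501379 at [ 0.59216166 -0.00432448] z 0.08262715756364343
top top 48 median ang -12.02746970330451 line -4.4869046 at [ 0.5875308  -0.00320814] z 0.0845999793631848
```

```bash
python3 -m handwheel '[[[0,0,-45],[0,0,0]],[[0,0,-90],[0,0,0]],[[0,0,-100],[0,0,0]],[[20,-40,-100],[0,0,0]],[[40,-80,-100],[0,0,0]],[[60,-120,-100],[0,0,0]],[[80,-160,-100],[0,0,0]],[[91,-192,-100],[0,0,0]],[[91,-192,-100],[0,0,0]],[[91,-192,-100],[0,0,0]]]'; cat >> m.py <<'E'
save(p,"t5.png"); cv2.imwrite("pics/t5.png",cv2.resize(cv2.cvtColor(p["color"][150:330,220:430],cv2.COLOR_RGB2BGR),None,fx=3,fy=3))
E
python3 m.py
```

```text
clock: 9.2
tool_pos: [0.5243, -0.1473, 0.166]
tcp_rot: [[-1.0, 0.002, -0.001], [0.002, 1.0, 0.001], [0.001, 0.001, -1.0]]
force: [0.1, 0.9, 0.1]
width: 0.0005
finger_force: 0.0
scene all 243 median ang -12.26284160650305 line -9.5598955 at [ 0.602779   -0.00533237] z 0.07284927410953385
scene top 64 median ang -6.046124867982343 line -13.19773 at [0.5788003  0.00458137] z 0.08203260589261854
0.82 [ 0.65389548 -0.01310275  0.071     ] -10.49821272118878
top all 51 median ang -12.917451671503825 line -11.421614 at [ 0.600072   -0.00449621] z 0.07984371309377787
top top 34 median ang -12.524187984425598 line -9.4038105 at [ 0.5934242  -0.00365525] z 0.08515922140554896
0.95 [0.65047152 0.00189858 0.071     ] -3.6052174874928995
```

View pics/t5.png

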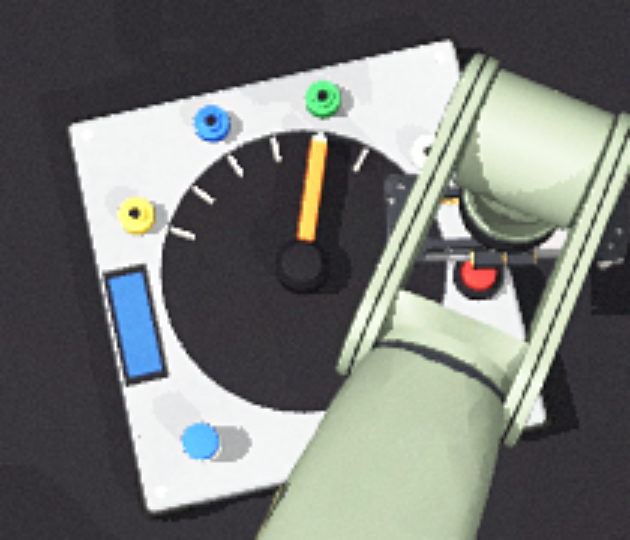

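The white tip at (318,140) lies on the line from the hub (302,262) to the green port (322,98). The pointer is on green, so I press the button.

```bash
python3 -m handwheel '[[[0,1,40],[0,0,0]],[[0,1,75],[0,0,0]],[[0,1,90],[0,0,0]],[[0,1,94],[0,0,0]],[[0,1,96],[0,0,0]],[[0,1,98],[0,0,0]],[[0,1,100],[0,0,0]],[[0,1,101],[0,0,0]],[[0,1,101],[0,0,0]]]'; python3 -m handwheel '[[[0,0,0.5],[0,0,0]],[[0,0,1],[0,0,0]],[[0,0,1],[0,0,0]],[[0,0,1],[0,0,0]]]'
```

```text
clock: 10.3
tool_pos: [0.5258, -0.1457, 0.0664]
tcp_rot: [[-1.0, -0.0, 0.002], [-0.0, 1.0, 0.0], [-0.002, 0.0, -1.0]]
force: [0.0, 3.7, 4.9]
width: 0.0007
finger_force: 2.3
clock: 10.7
tool_pos: [0.5259, -0.1457, 0.0662]
tcp_rot: [[-1.0, -0.0, 0.002], [-0.0, 1.0, 0.0], [-0.002, 0.0, -1.0]]
force: [-2.2, 3.3, 10.9]
width: 0.0008
finger_force: 5.0
```

Height stopped falling while the force rose to 10.9 N, so the button is bottomed. Release and check.

```bash
python3 -m handwheel '[[[0,0,-5],[0,0,0]],[[0,0,-15],[0,0,0]],[[0,0,-50],[0,0,0]],[[0,0,-90],[0,0,0]],[[0,0,-120],[0,0,0]],[[0,0,-120],[0,0,0]],[[0,0,-120],[0,0,0]],[[0,0,-120],[0,0,0]]]'; sed -i 's/t5.png/t6.png/g' m.py; python3 m.py | tail -3
```

```text
clock: 11.5
tool_pos: [0.5235, -0.1456, 0.1826]
tcp_rot: [[-1.0, 0.0, -0.003], [0.0, 1.0, 0.001], [0.003, 0.001, -1.0]]
force: [0.0, -0.3, 0.3]
width: 0.0006
finger_force: 0.0
top all 48 median ang -12.659028690250256 line -10.039529 at [ 0.5826121  -0.00268916] z 0.07987459850739657
top top 35 median ang -12.573728054089733 line -11.758434 at [ 0.5924006  -0.00384932] z 0.08368669830248596
0.75 [ 0.64891311 -0.00475523  0.071     ] -6.91373901929343
```

View pics/t6.png

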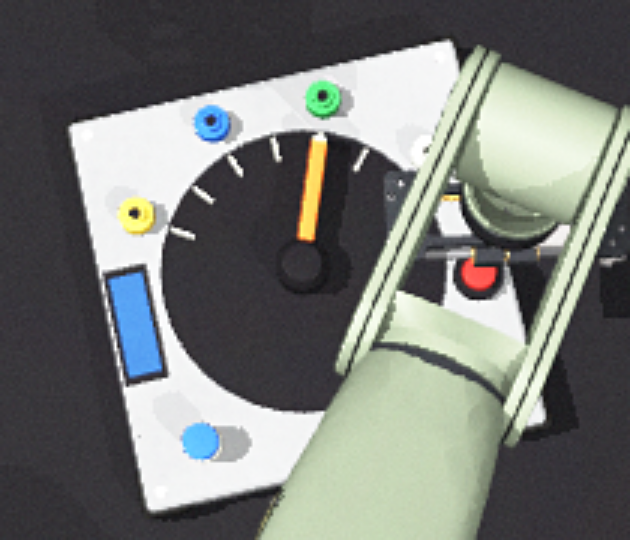

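The pointer is unchanged, still aimed at the green port (322,98), and the arm is clear.

```bash
python3 -c "
from cell import job
print(job.sign_off())"
```

```text
the job is handed in; nothing more can be done
None
```

I pushed the pointer round to the green port, then pressed the red button until it bottomed and let it go; the arm is clear and the job is handed in, but sign-off returned no verdict.

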